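Strip down the portion depositor for washing

ROBOT

A 6-joint arm with a two-finger parallel gripper is mounted at the origin on a cart in front of the work surface, level with it; the furniture and walls round the work are solid. World frame = base frame: x ahead of the robot, y to its left, z up, the work surface at z = 0. Lengths are in m, angles in rad, forces in N, time in s.
With the tool pointing down it reaches from about 0.35 to 0.775 m from the base axis. Payload 7.3 kg.
Tool frame: the origin (TCP) lies at the very end of the fingers, on their centre line; the grasp point (between the pads) lies 19 mm behind it; z points along the fingers, y is the direction in which the jaws open and shut (so a half turn about z gives the same grasp; the last joint's range is limited). The gripper opens to 92 mm and grips with 3 to 60 N. Pads are 19 mm wide; open, the fingers measure 130 mm over their backs; the gripper's body (75 mm by 190 mm) begins 47 mm behind the grasp point.
Start: joints at [-1.448, 0.342, 1.524, -0, 1.275, -0.146], TCP at [0.139, -0.506, 0.227] pointing down, gripper open.
Joint ranges: [-2.53, 2.53], [-0.77, 2.02], [0.04, 2.7], [-1, 4.14], [0.28, 2.66], [-3.11, 3.11]. Speed limits (rad/s): [2.57, 2.57, 3.14, 3.14, 3.14, 3.14].

INTERFACE

Orientations are given as [roll, pitch, yaw] about the fixed x, y, z axes, in that order (R = Rz(yaw) Ry(pitch) Rx(roll)).
In Python, from cell import observe, read_camera, camera_info, hand_in gives the robot as it stands.
- The arm moves only by the tool jog_arm, never from a script. Its argument "rows" is one flat list of numbers, 5 for each row, row after row: the finger opening in mm, from 0 to 91.8, then the shift along the tool's x, y, z in mm, then the turn about the tool's z in degrees. In form: [gripper, tx, ty, tz, roll, gripper, tx, ty, tz, roll, ...]. A call has 1 to 20 rows; each row shifts and turns the commanded pose from where the row before left it, along the tool's axes as they then stand; what a row does not reach is not made up. A row lasts 1/10 s, in which the tool goes at most 50 mm and 8.59 degrees, less where a joint would pass 70% of its speed; a pose out of reach is approached as far as the arm can. A call with a gripper value outside its range is refused whole. The fingers move at their own pace and stop on an object; "grip_force" is the grip in N (left out, the last holds). Time passes only in rows, so rows that do not move let the fingers close. It gives the time, the measured TCP pose, the force and the opening at its end, in the units of the state.
- observe(): the state, without advancing time (a new reading comes with each control period).
- read_camera(name): name is "scene" or "top" or "wrist"; returns (picture, depth): 420x560x3 uint8, red, green, blue; 420x560 float32, m along the optical axis (not along the pixel's ray), 0 where there is no reading.
- camera_info(name): a dict with "fx", "fy", "cx", "cy" (pixels), "extrinsics" (4x4, takes a point from camera to world coordinates); the wrist camera has in their place "tool_from_camera" (4x4, takes a point from camera to tool coordinates, whose origin is the TCP and whose axes are the flange's). Camera axes: x right, y up, looking along -z (the intrinsics and any distortion apply to the point x, -y, -z); pixel columns grow to the right and rows downward; lengths in m; the calibration is good to about 2 mm. A picture is of the moment at which its call begins: read the wrist's pose just before it. camera_info takes no time and is no camera call.
- hand_in(): hands the job in, once; it reports no verdict.
The state is a dict: "time": time; "qpos": joint angles; "qvel": joint speeds; "joint_efforts": joint torques, N m; "tool_pos": TCP position; "tool_rot": TCP orientation; "contact_force": force on the tool from outside, world axes, zero at the start; "torque": the same for the moment, N m; "opening": finger opening in m.
Only numpy, scipy, OpenCV 4.12 (cv2) and the standard library are available. Lean on these libraries where they do the work, as an engineer would, in place of code of your own. Each camera call takes 0.05 s, during which the arm holds its last target. There are 200 camera calls.

TASK

Take the empty portion depositor apart for washing. Swing the lever of its closing ring round clockwise as far as it goes, lift the hopper straight out and stand it upright and gently in the steel wash tray, then draw the white portion slide along its bed by its upright tab until the whole slide is out from under the deck. Leave the ring open and the slide lying on the bed, and do not disturb the timer, the tape roll or the cakes.

Things in the scene. Friction and masses are not known exactly. Their poses are not given: they have to be found in the camera images.
- depositor: Metal bench stand, fixed; place and yaw vary. Origin on the table, below the ring's axis. Bed: x -75 to 75, y -75 to 285 mm, 12 thick. Deck 124 x 124 over it, centred on the origin, z 32 to 42 mm, on two side walls (a tunnel along y), with a 67 mm round mouth. Slide comes out towards +y between rails (24 high, inner faces x = -49, 49) up to an end stop (26 high) at y = 270.
- ring_axis (a point): Point on the closing ring's vertical axis at the height of the deck's top face (42 mm over the table). Axes as the depositor's.
- collar (a joint): Turn of the dark captive closing ring (120 mm across, z 42 to 62 mm), rad, growing clockwise seen from above. Starts 0 to 0.2: locked, its two inner lugs cover the hopper's ears, which are free from about 0.65. 1.2 is fully open, at a stop. Light friction (about 1.5 N at the pin); stays where it is left.
- lever_pin (a point): Black upright pin (16 mm diameter, 47 to 95 mm over the table) on the ring's lever, 106 mm from the axis, to be pushed sideways. Point on its centre line, 77 mm over the table. Seen from the axis it lies 100 degrees clockwise from the depositor's +x at joint 0 (nearly -y), 169 degrees clockwise at 1.2 (nearly -x, the robot's side).
- hopper_bar (a point): Middle of the hopper's carrying bar, to lift it by: round steel bar, 12 mm diameter, about 80 mm of it level and free, along the hopper's y axis (parallel to the depositor's y while seated), 26 mm clear above the funnel's rim; 130 mm over the table while seated.
- hopper: Steel funnel, about 0.4 kg, 104 mm across at the rim (80 mm up). Origin: centre of the flat 60 mm underside of its spigot, on which it stands, 112 mm below the bar; z up. Flange and two ears rest on the deck; the spigot reaches through the mouth 10 mm into the slide's pocket, so the slide is blocked until the hopper is out. Lift straight up; clear after 45 mm.
- slide_tab (a point): Centre of the slide's upright tab, 46 mm over the table: 70 wide in x, 8 thick in y, top at 64 mm. At the start 126 mm from the ring's axis along the depositor's +y, with a 60 mm gap to the deck's edge where shut fingertips fit, to push the tab outwards. The slide's plate in the gap has its top at 28 mm; a rib beside the tab's foot (to 36 mm) takes 4 mm of the gap.
- portion_slide: White loose plate, 92 x 180 x 16 mm, about 0.35 kg, lying on the bed in the tunnel; its round pocket lies under the hopper. Origin: underside, at the pocket's centre; y axis points to the tab. It reaches in y from -50 to 130 mm. Wholly out from under the deck after 112 mm of travel along +y; meets the end stop after 140 mm.
- wash_tray: Shallow open steel tray, 200 x 200 mm, 24 mm high, walls 4 mm thick; fixed. Origin: centre of its underside.
- tray_floor (a point): Centre of the wash tray's inner floor, 4 mm over the table.
- timer: White kitchen timer, 70 x 66 x 21 mm, lying on the table beyond the depositor or the wash tray; origin under its centre. Leave alone.
- tape_roll: Roll of beige tape, 103 mm across, 25 mm high, lying on the table beyond the depositor or the wash tray; origin under its centre. Leave alone.
- cake: Plain ring cake, 83 x 78 x 35 mm, on the table beyond the depositor or the wash tray; origin under its centre. Leave alone.
Things that resemble listed ones, but are neither listed nor needed, are in the scene too. What is meant by the hopper is not green, and is the larger of those in its own colour.

How it is judged:
On the way, in this order (a step that is already met when the one before it is completed fails the run):
1. the closing ring is turned to its open stop with the hopper still seated (value of joint collar above 1.08 rad and distance between hopper and ring_axis below 0.035 m), for 0.1 s.
2. the hopper stands released and upright in the wash tray (height (world z) of hopper below 0.01 m and angle between hopper's own z axis and vertical below 0.1 rad and horizontal distance between hopper and tray_floor below 0.085 m and contact force between the fingers and hopper below 0.1 N), for 0.2 s.
3. the portion slide is wholly out from under the deck (y of slide_tab in the frame of depositor above 0.237 m), for 0.1 s.
At the end, for the whole second after the job is handed in: Ring open (joint above 1.08 rad); hopper upright (within 0.1 rad) on the wash tray's floor, foot within 85 mm of its centre; slide flat and straight on the depositor's bed, its tab at least 111 mm farther out than at the start (over 237 mm from the ring axis along +y), not past the end stop (value of joint collar above 1.08 rad and height (world z) of hopper below 0.01 m and angle between hopper's own z axis and vertical below 0.1 rad and horizontal distance between hopper and tray_floor below 0.085 m and y of slide_tab in the frame of depositor between 0.237 and 0.28 m and height (world z) of slide_tab between 0.04 and 0.052 m and angle between the z axis of slide_tab and the z axis of depositor, either way round below 0.06 rad and angle between the y axis of slide_tab and the y axis of depositor, either way round below 0.15 rad); the robot touches nothing.
It fails at once if the hopper is dropped: it falls freely by more than about 25 mm (linear speed of hopper above 0.7 m/s and contact force between the fingers and hopper below 0.1 N).
It fails at once if the timer is moved by more than 20 mm (distance of timer from where it was at the start of the episode above 0.02 m).
It fails at once if the tape roll is moved by more than 20 mm (distance of tape_roll from where it was at the start of the episode above 0.02 m).
It fails at once if the cake is moved by more than 20 mm (distance of cake from where it was at the start of the episode above 0.02 m).
It also fails if it takes over 62 s, if anything falls off the work surface, if the arm or the gripper's body presses on something with over 40 N, if the wrist force passes 120 N, or if a joint passes its speed limit or range.

## Working session

There is one attempt and no reset: what is moved stays moved. The work goes in short steps, Python scripts to look and compute and a tool call to move; the robot and the scene stay as the last step left them, time stands still between calls to the robot, and variables do not carry over. Pictures are saved under pics/ and viewed, about 8 in all and at most 12, crops included, and the job is handed in when it is done.

Besides the shell and the picture viewer there is one more tool, called after ">>>" as name(argument=value, ...), one argument or row to a line, values as JSON. jog_arm: Moves the arm, as the interface text tells. Its arguments: {"type":"object","properties":{"rows":{"type":"array","items":{"type":"number"}},"grip_force":{"type":"number"}},"required":["rows"]}

```bash
mkdir -p pics; ls; cat > h.py <<'E'
import numpy as np, cv2
from cell import observe, read_camera, camera_info, hand_in
def cloud(name):
    s=observe(); rgb,d=read_camera(name); i=camera_info(name)
    v,u=np.mgrid[:420,:560]
    p=np.stack([(u-i["cx"])/i["fx"]*d,-(v-i["cy"])/i["fy"]*d,-d,np.ones_like(d)],-1)
    if "extrinsics" in i: T=np.array(i["extrinsics"])
    else:
        from scipy.spatial.transform import Rotation as R
        W=np.eye(4); W[:3,:3]=R.from_euler('xyz',s["tool_rot"]).as_matrix(); W[:3,3]=s["tool_pos"]; T=W@np.array(i["tool_from_camera"])
    P=(p@T.T)[...,:3]; P[d==0]=np.nan
    return rgb,d,P
E
python3 - <<'E'
from h import *
print(observe())
for n in("top","scene"):
    i=camera_info(n); print(n,i)
    rgb,d,P=cloud(n); cv2.imwrite(f"pics/{n}0.png",rgb[...,::-1]); np.savez(f"{n}0.npz",rgb=rgb,d=d,P=P)
print(camera_info("wrist"))
E
```

```text
pics
{'time': 0.0, 'qpos': array([-1.44800412e+00,  3.42710920e-01,  1.52502292e+00,  1.70927368e-07,
        1.27540429e+00, -1.46016876e-01]), 'qvel': array([-0.00126103, -0.00106629,  0.00076923,  0.00047204,  0.00046896,
        0.00055305]), 'joint_efforts': array([ 3.33624957e-03, -4.31235230e+01, -2.44218636e+01,  7.20926025e-02,
        5.60331834e-02, -1.41792975e-04]), 'tool_pos': array([ 0.13939327, -0.50572913,  0.22604904]), 'tool_rot': array([-3.14006365e+00, -2.25025380e-04,  2.68808859e-01]), 'contact_force': array([-0.14438051,  0.34166354, -0.33967138]), 'torque': array([0.05616319, 0.03181338, 0.00607727]), 'opening': 0.09165645765326903}
top {'fx': 425.9538514063435, 'fy': 425.9538514063435, 'cx': 279.7567094959841, 'cy': 215.24024159289655, 'extrinsics': array([[ 0.0065313 ,  0.99231024, -0.1236031 ,  0.46082177],
       [-0.99952017,  0.01022089,  0.02923983, -0.09808226],
       [ 0.03027832,  0.12335282,  0.99190085,  1.14853105],
       [ 0.        ,  0.        ,  0.        ,  1.        ]])}
scene {'fx': 386.92857662798025, 'fy': 386.92857662798025, 'cx': 277.9216182598087, 'cy': 206.3777628407321, 'extrinsics': array([[-0.64158003,  0.57883272, -0.50331676,  0.1370613 ],
       [-0.76697263, -0.47441354,  0.43207034,  0.28437071],
       [ 0.01131616,  0.66323787,  0.7483231 ,  0.80928706],
       [ 0.        ,  0.        ,  0.        ,  1.        ]])}
{'fx': 314.4880491941678, 'fy': 314.4880491941678, 'cx': 278.68488540984936, 'cy': 209.63904695494003, 'tool_from_camera': array([[-3.74259741e-04,  9.66059682e-01,  2.58318700e-01,
         6.95497255e-02],
       [ 9.99999769e-01,  5.07962354e-04, -4.50847331e-04,
        -8.55107152e-04],
       [-5.66761604e-04,  2.58318471e-01, -9.66059649e-01,
        -1.57621288e-01],
       [ 0.00000000e+00,  0.00000000e+00,  0.00000000e+00,
         1.00000000e+00]])}
```

View pics/top0.png

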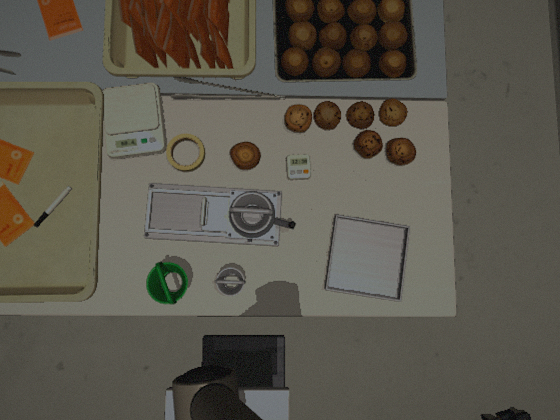

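View pics/scene0.png

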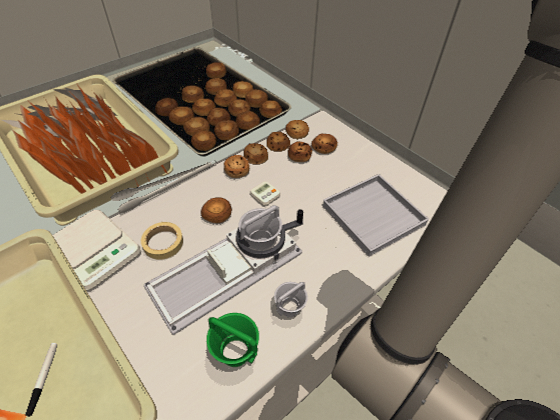

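```bash
python3 - <<'E'
from h import *
f=np.load("top0.npz"); P=f["P"]; rgb=f["rgb"]
z=P[...,2]
print("table z",np.nanmedian(z[180:300,300:320]), np.nanstd(z[190:300,300:320]))
def blob(box,zmin,zmax=1):
    u0,v0,u1,v1=box; m=np.zeros(z.shape,np.uint8); m[v0:v1,u0:u1]=((z>zmin)&(z<zmax))[v0:v1,u0:u1]
    m=cv2.morphologyEx(m,cv2.MORPH_OPEN,np.ones((2,2)))
    n,l,s,c=cv2.connectedComponentsWithStats(m); k=1+s[1:,4].argmax(); return l==k
def rect(m):
    q=(P[m][:,:2]*1000).astype(np.float32); return cv2.minAreaRect(q), len(q)
for t in(.006,.008): print("bed",rect(blob((135,175,305,255),t)))
for zm in (.006,.010,.015): print("tray",rect(blob((315,205,420,305),zm)))
m=(z>.085)&(z<.105); m[:, :262]=0; m[:,310:]=0; m[:170]=0; m[260:]=0
q=P[m]; print("pin",len(q),q.mean(0),np.median(q,0))
m=(z>.118)&(z<.145); m[:, :220]=0; m[:,290:]=0; m[:170]=0; m[260:]=0
q=P[m]; print("bar",len(q),q.mean(0),cv2.minAreaRect((q[:,:2]*1000).astype(np.float32)))
m=(z>.055)&(z<.07); m[:, :185]=0; m[:,222:]=0; m[:170]=0; m[260:]=0
q=P[m]; print("tab",len(q),q.mean(0),cv2.minAreaRect((q[:,:2]*1000).astype(np.float32)))
for n,b in(("small",(205,255,255,310)),("green",(140,250,200,312)),("cake",(225,135,268,175)),("timer",(280,148,315,184)),("tape",(160,125,212,176))):
    mm=blob(b,.008); q=P[mm]; print(n,q[:,:2].min(0).round(3),q[:,:2].max(0).round(3),np.nanpercentile(q[:,2],99).round(3))
c=cv2.resize(rgb[165:320,135:315],None,fx=4.2,fy=3.8,interpolation=cv2.INTER_CUBIC); cv2.imwrite("pics/c1.png",c[...,::-1])
E
```

```text
table z 7.644343247426022e-05 0.00215861812743895
bed (((563.40380859375, 31.585250854492188), (392.5741271972656, 147.66603088378906), 75.39900970458984), 7493)
bed (((593.9192504882812, 22.44384765625), (394.4160461425781, 139.05978393554688), 83.81714630126953), 7311)
tray (((512.9893798828125, -451.9678955078125), (250.4478759765625, 124.11133575439453), 28.980329513549805), 486)
tray (((512.9893798828125, -451.9678955078125), (250.4478759765625, 124.11133575439453), 28.980329513549805), 427)
tray (((512.9893798828125, -451.9678955078125), (250.4478759765625, 124.11133575439453), 28.980329513549805), 370)
pin 168 [ 0.59528099 -0.10728714  0.09475214] [ 0.58757479 -0.09739919  0.09562099]
bar 216 [ 0.59813667 -0.05767919  0.13342128] ((598.8153686523438, -57.28759765625), (104.63125610351562, 12.248058319091797), 87.25031280517578)
tab 93 [0.60417011 0.06792611 0.06276513] ((605.2302856445312, 68.3227767944336), (8.172863006591797, 67.80874633789062), 86.6520004272461)
small [nan nan] [nan nan] 0.087
green [nan nan] [nan nan] 0.12
cake [nan nan] [nan nan] 0.037
timer [ 0.701 -0.218] [ 0.769 -0.15 ] 0.023
tape [nan nan] [nan nan] 0.03
```

View pics/c1.png

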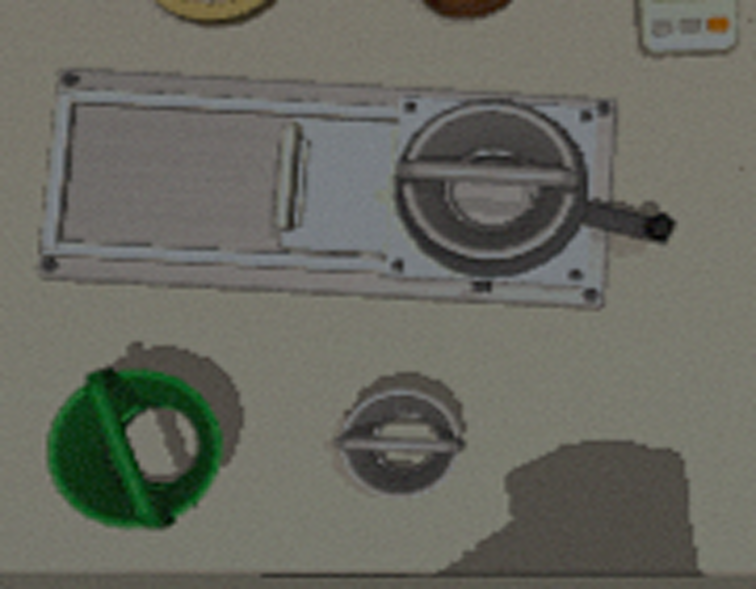

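```bash
cat >> h.py <<'E'
def ray(name,uv,z):
    i=camera_info(name); T=np.array(i["extrinsics"]); uv=np.atleast_2d(uv).astype(float)
    dr=np.stack([(uv[:,0]-i["cx"])/i["fx"],-(uv[:,1]-i["cy"])/i["fy"],-np.ones(len(uv))],-1)@T[:3,:3].T
    return T[:3,3]+dr*((z-T[2,3])/dr[:,2])[:,None]
def plan(pts,start=None):
    """pts: (x,y,z mm, yaw deg, rows, opening); prints rounded rows in tool axes (shift, then turn)"""
    if start is None:
        s=observe(); start=[*(s["tool_pos"]*1000),np.degrees(s["tool_rot"][2])]
    c=np.array(start,float); out=[]
    for x,y,z,w,n,g in pts:
        t0=c.copy(); t=np.array([x,y,z,w],float)
        for k in range(1,n+1):
            d=t0+(t-t0)*k/n-c; a=np.radians(c[3]); cs,sn=np.cos(a),np.sin(a)
            r=np.round([cs*d[0]+sn*d[1], sn*d[0]-cs*d[1], -d[2], -d[3]])
            out+=[g,*r.astype(int)]
            c+=[cs*r[0]+sn*r[1], sn*r[0]-cs*r[1], -r[2], -r[3]]
    print(len(out)//5,"rows ->",c.round(1)); 
    for k in range(0,len(out),100): print(str([int(v) for v in out[k:k+100]]).replace(" ",""))
E
python3 - <<'E'
from h import *
f=np.load("top0.npz"); P=f["P"]; rgb=f["rgb"]; z=P[...,2]
c=np.array([(60,70),(615,98),(602,307),(40,278)],float)/[4.2,3.8]+[135,165]
B=ray("top",c,.012)[:,:2]; print("bed corners",B.round(4))
C=B.mean(0); yd=(B[0]+B[3]-B[1]-B[2]); yd/=np.linalg.norm(yd); yaw=np.degrees(np.arctan2(-yd[0],yd[1]))
print("len",np.linalg.norm(B[0]-B[1]),np.linalg.norm(B[1]-B[2]),"yaw",yaw,"axis",C-yd*.105)
# tray: thresholded outline by contrast vs table
g=cv2.cvtColor(rgb,cv2.COLOR_RGB2GRAY); e=cv2.Canny(g,40,100); m=np.zeros_like(e); m[208:306,318:414]=e[208:306,318:414]
v,u=np.nonzero(m); r=cv2.minAreaRect(ray("top",np.c_[u,v],.024)[:,:2].astype(np.float32)*1000); print("tray top",r)
d=(rgb.max(2)<45).astype(np.uint8); d[:, :284]=0; d[:,298:]=0; d[:212]=0; d[232:]=0
v,u=np.nonzero(d); print("pin px",u.mean(),v.mean(),len(u), ray("top",[(u.mean(),v.mean())],.095), ray("top",[(135+657/4.2,165+226/3.8)],.095))
for n,b,zz in(("small",(205,260,255,310),.08),("green",(140,255,200,312),.1),("cake",(225,135,268,175),.03),("timer",(280,148,315,184),.02),("tape",(160,125,212,176),.025)):
    print(n,ray("top",[(b[0],b[1]),(b[2],b[3])],zz)[:,:2].round(3).tolist())
s=ray("top",[(135+403/4.2,165+443/3.8)],.087)[0]; print("small bar",s)
th=np.radians(-100-yaw*-1)
for w in (150,):
  plan([(618,-190,160,w,18,0)])
E
```

```text
bed corners [[ 0.6851  0.2201]
 [ 0.6693 -0.1357]
 [ 0.5203 -0.1283]
 [ 0.5376  0.2261]]
len 0.3561001916757981 0.1490974521888074 yaw -2.6701586478386714 axis [ 0.59818664 -0.05935236]
tray top ((492.30999755859375, -360.0921630859375), (204.86643981933594, 210.178466796875), 81.451416015625)
pin px 290.780487804878 224.3170731707317 41 [[ 0.56962251 -0.15673615  0.095     ]] [[ 0.56924633 -0.15835242  0.095     ]]
small [[0.48, 0.055], [0.359, -0.07]]
green [[0.491, 0.21], [0.355, 0.061]]
cake [[0.817, 0.018], [0.708, -0.099]]
timer [[0.786, -0.131], [0.688, -0.226]]
tape [[0.844, 0.195], [0.705, 0.051]]
small bar [ 0.4276662  -0.01051956  0.087     ]
18 rows -> [ 617.7 -189.7  160.1  150.4]
[0,30,-10,4,-7,0,32,-6,3,-8,0,31,-2,4,-7,0,32,3,4,-8,0,31,6,3,-7,0,30,11,4,-8,0,29,14,4,-7,0,26,18,3,-8,0,24,21,4,-7,0,21,24,4,-8,0,17,27,3,-7,0,14,29,4,-8,0,10,30,4,-7,0,6,31,3,-8,0,2,32,4,-7,0,-2,32,4,-8,0,-7,31,3,-7,0,-10,30,4,-8]
```

```bash
python3 - <<'E'
from h import *
plan([(607,-172,150,164,20,0)])
E
```

```text
20 rows -> [ 606.6 -171.9  150.1  164.4]
[0,27,-10,4,-7,0,28,-6,4,-8,0,29,-3,3,-7,0,28,1,4,-8,0,29,5,4,-7,0,27,8,4,-8,0,26,12,4,-7,0,25,15,3,-7,0,22,18,4,-8,0,19,21,4,-7,0,17,24,4,-8,0,14,25,4,-7,0,10,27,3,-8,0,7,28,4,-7,0,3,28,4,-7,0,-1,29,4,-8,0,-4,28,4,-7,0,-8,28,4,-8,0,-12,26,3,-7,0,-14,25,4,-8]
```

>>> jog_arm(
  rows=[0, 27, -10, 4, -7, 0, 28, -6, 4, -8, 0, 29, -3, 3, -7, 0, 28, 1, 4, -8, 0, 29, 5, 4, -7, 0, 27, 8, 4, -8, 0, 26, 12, 4, -7, 0, 25, 15, 3, -7, 0, 22, 18, 4, -8, 0, 19, 21, 4, -7, 0, 17, 24, 4, -8, 0, 14, 25, 4, -7, 0, 10, 27, 3, -8, 0, 7, 28, 4, -7, 0, 3, 28, 4, -7, 0, -1, 29, 4, -8, 0, -4, 28, 4, -7, 0, -8, 28, 4, -8, 0, -12, 26, 3, -7, 0, -14, 25, 4, -8],
)

```text
time: 2.1
tool_pos: [0.6074, -0.1714, 0.1501]
tool_rot: [-3.142, -0.001, 2.875]
contact_force: [1.3, 0.8, 0.5]
opening: 0.0004
```

```bash
python3 - <<'E'
from h import *
s=observe();print(s["tool_pos"],np.degrees(s["tool_rot"]),s["opening"],s["contact_force"])
ax=np.array([598.3,-58]);Y=-2.8
def w(j,z,n):
    th=np.radians(-100-np.degrees(j)+Y); p=ax+108*np.array([np.cos(th),np.sin(th)])-17.5*np.array([np.sin(th),-np.cos(th)])
    return (*p,z,np.degrees(th)-90+360,n,0)
plan([(*w(-.12,82,3)[:2],82,164,6,0)]+[w(j,82,2) for j in np.arange(0,1.13,.1)])
E
```

```text
[ 0.60740018 -0.17144982  0.15008744] [-1.79997508e+02 -4.13726802e-02  1.64703706e+02] 0.0004314696878595165 [1.33980368 0.75259761 0.51577111]
30 rows -> [ 497.4 -101.3   82.1  103.7]
[0,1,1,11,0,0,0,0,12,0,0,1,1,11,0,0,1,0,11,0,0,0,1,12,1,0,1,0,11,0,0,6,-2,0,-2,0,7,-1,0,-1,0,5,-1,0,3,0,5,-1,0,2,0,6,0,0,3,0,5,-1,0,3,0,6,-1,0,3,0,5,-1,0,3,0,5,0,0,3,0,6,-1,0,2,0,5,-1,0,3,0,6,-1,0,3,0,5,0,0,3,0,6,-1,0,3]
[0,5,-1,0,3,0,5,-1,0,3,0,6,0,0,3,0,5,-1,0,2,0,6,-1,0,3,0,5,-1,0,3,0,5,0,0,3,0,6,-1,0,3,0,5,-1,0,3,0,6,-1,0,3]
```

>>> jog_arm(
  rows=[0, 1, 1, 11, 0, 0, 0, 0, 12, 0, 0, 1, 1, 11, 0, 0, 1, 0, 11, 0, 0, 0, 1, 12, 1, 0, 1, 0, 11, 0, 0, 6, -2, 0, -2, 0, 7, -1, 0, -1, 0, 5, -1, 0, 3, 0, 5, -1, 0, 2, 0, 6, 0, 0, 3, 0, 5, -1, 0, 3, 0, 6, -1, 0, 3, 0, 5, -1, 0, 3, 0, 5, 0, 0, 3, 0, 6, -1, 0, 2, 0, 5, -1, 0, 3, 0, 6, -1, 0, 3, 0, 5, 0, 0, 3, 0, 6, -1, 0, 3],
)

```text
time: 4.1
tool_pos: [0.5304, -0.1447, 0.0832]
tool_rot: [3.141, 0.002, 2.308]
contact_force: [1.2, -1.1, -0.2]
opening: 0.0005
```

>>> jog_arm(
  rows=[0, 5, -1, 0, 3, 0, 5, -1, 0, 3, 0, 6, 0, 0, 3, 0, 5, -1, 0, 2, 0, 6, -1, 0, 3, 0, 5, -1, 0, 3, 0, 5, 0, 0, 3, 0, 6, -1, 0, 3, 0, 5, -1, 0, 3, 0, 6, -1, 0, 3],
)

```text
time: 5.1
tool_pos: [0.4975, -0.102, 0.0832]
tool_rot: [3.14, 0.002, 1.802]
contact_force: [0.3, -0.9, 0.1]
opening: 0.0003
```

```bash
python3 - <<'E'
from h import *
rgb,d,P=cloud("top"); cv2.imwrite("pics/top1.png",cv2.resize(rgb[150:320,180:420],None,fx=3,fy=3,interpolation=cv2.INTER_CUBIC)[...,::-1])
s=observe();print(s["tool_pos"],np.degrees(s["tool_rot"]),s["contact_force"])
ax=np.array([598.3,-58]);Y=-2.8
def w(j,z,n):
    th=np.radians(-100-np.degrees(j)+Y); p=ax+108*np.array([np.cos(th),np.sin(th)])-17.5*np.array([np.sin(th),-np.cos(th)])
    return (*p,z,np.degrees(th)-90+360,n,0)
plan([w(1.16,82,2),w(1.2,82,2)])
E
```

```text
[ 0.49684155 -0.10105847  0.08309685] [1.79928250e+02 4.77742093e-02 1.03108711e+02] [0.70719013 0.20709559 0.22409924]
4 rows -> [493.8 -91.4  82.1  98.1]
[0,3,0,1,1,0,3,0,0,1,0,2,0,0,1,0,2,-1,0,2]
```

View pics/top1.png

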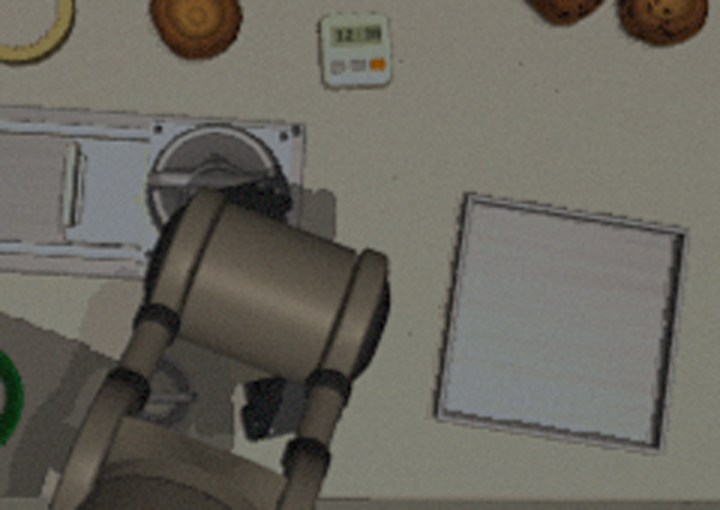

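>>> jog_arm(
  rows=[0, 3, 0, 1, 1, 0, 3, 0, 0, 1, 0, 2, 0, 0, 1, 0, 2, -1, 0, 2, 0, 0, 0, 0, 0],
)

```text
time: 5.65
tool_pos: [0.4945, -0.0926, 0.0818]
tool_rot: [3.14, 0.002, 1.716]
contact_force: [1.7, -5.3, -0.9]
opening: 0.0002
```

>>> jog_arm(
  rows=[0, 1, 0, 0, 0, 0, 1, 0, 0, 0, 0, 0, 0, 0, 0],
)

```text
time: 5.95
tool_pos: [0.4946, -0.0923, 0.0819]
tool_rot: [3.14, 0.004, 1.718]
contact_force: [1.3, -11.3, -3.2]
opening: 0.0004
```

```bash
python3 - <<'E'
from h import *
plan([(496,-112,83,98,3,0),(500,-112,190,98,5,0),(598,-58,190,87,6,60)])
E
```

```text
14 rows -> [597.7 -57.7 189.9  87.4]
[0,-7,0,0,0,0,-6,-1,-1,0,0,-7,0,0,0,0,0,1,-21,0,0,0,0,-22,0,0,0,1,-21,0,0,0,1,-22,0,0,0,0,-21,0,60,6,18,0,2,60,8,17,0,2,60,7,17,0,2,60,8,17,0,2,60,9,16,0,2,60,10,16,0,1]
```

>>> jog_arm(
  rows=[0, -7, 0, 0, 0, 0, -6, -1, -1, 0, 0, -7, 0, 0, 0, 0, 0, 1, -21, 0, 0, 0, 0, -22, 0, 0, 0, 1, -21, 0, 0, 0, 1, -22, 0, 0, 0, 0, -21, 0, 60, 6, 18, 0, 2, 60, 8, 17, 0, 2, 60, 7, 17, 0, 2, 60, 8, 17, 0, 2, 60, 9, 16, 0, 2, 60, 10, 16, 0, 1, 60, 0, 0, 0, 0],
)

```text
time: 7.45
tool_pos: [0.598, -0.0544, 0.1892]
tool_rot: [3.141, -0.001, 1.527]
contact_force: [-0.5, 0.4, 0.6]
opening: 0.052
```

```bash
python3 - <<'E'
from h import *
rgb,d,P=cloud("wrist"); cv2.imwrite("pics/w1.png",rgb[...,::-1])
s=observe();print(s["tool_pos"],np.degrees(s["tool_rot"]),s["contact_force"],s["opening"])
z=P[...,2]; m=(z>.120)&(z<.14)&(abs(P[...,0]-.598)<.04)&(abs(P[...,1]+.058)<.07)
q=P[m]; print(len(q), cv2.minAreaRect((q[:,:2]*1000).astype(np.float32)), np.median(q,0))
m=(z>.085)&(z<.1)&(np.hypot(P[...,0]-.494,P[...,1]+.073)<.04); q=P[m]; print("pin",len(q),np.median(q,0) if len(q) else 0)
E
```

```text
[ 0.59689321 -0.05499489  0.18914675] [-1.79949755e+02 -8.61603957e-03  8.74812603e+01] [-0.31617644  0.50365273  0.11450238] 0.055810050467884176
1864 ((599.9874877929688, -46.11009216308594), (83.54037475585938, 11.6821928024292), 87.27497100830078) [ 0.59991663 -0.04292034  0.13441785]
pin 258 [ 0.49664191 -0.07008018  0.09371788]
```

View pics/w1.png

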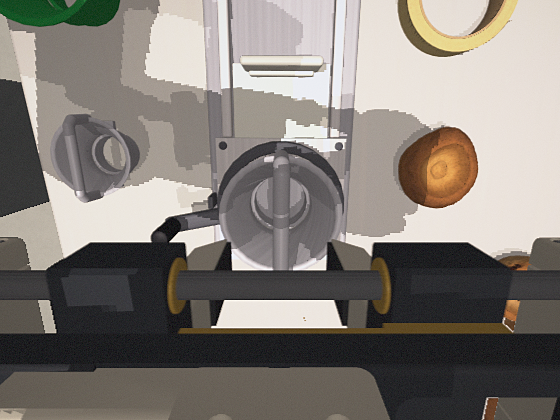

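>>> jog_arm(
  rows=[60, -1, 1, 16, 0, 60, -1, 1, 16, 0, 60, 0, 0, 16, 0, 60, 0, 0, 15, 0, 60, 0, 0, 15, 0, 60, 0, 0, 0, 0, 0, 0, 0, 0, 0, 0, 0, 0, 0, 0, 0, 0, 0, 0, 0, 0, 0, 0, 0, 0, 0, 0, 0, 0, 0, 0, 0, 0, 0, 0, 0, 0, 0, 0, 0],
  grip_force=45,
)

```text
time: 8.8
tool_pos: [0.5989, -0.0574, 0.1118]
tool_rot: [3.141, 0.0, 1.525]
contact_force: [1.6, -0.5, -0.7]
opening: 0.0107
```

>>> jog_arm(
  rows=[0, 0, 0, -2, 0, 0, 0, 0, -4, 0, 0, 0, 0, -5, 0, 0, 0, 0, -6, 0, 0, 0, 0, -6, 0, 0, 0, 0, -7, 0, 0, 0, 0, -7, 0, 0, 0, 0, -8, 0, 0, 0, 0, -8, 0, 0, 0, 0, -8, 0, 0, 0, 0, -8, 0, 0, 0, 0, -5, 0, 0, 0, 0, -3, 0, 0, 0, 0, 0, 0],
)

```text
time: 10.2
tool_pos: [0.5988, -0.0574, 0.1891]
tool_rot: [3.141, 0.0, 1.525]
contact_force: [-0.0, 0.3, -3.0]
opening: 0.0108
```

```bash
python3 - <<'E'
from h import *
s=observe();print(s["tool_pos"],np.degrees(s["tool_rot"]),s["contact_force"],s["opening"])
rgb,d,P=cloud("scene"); cv2.imwrite("pics/s2.png",cv2.resize(rgb[120:330,130:450],None,fx=2.3,fy=2.3)[...,::-1])
plan([(498,-352,191,87,20,0)])
E
```

```text
[ 0.5988203  -0.05744462  0.18909208] [1.79964453e+02 1.10131687e-02 8.74024526e+01] [-0.03249524  0.28695465 -3.02339835] 0.01077818809788508
20 rows -> [ 498.2 -352.2  190.7   87.4]
[0,-15,-4,0,0,0,-15,-5,0,0,0,-15,-4,0,0,0,-15,-4,0,0,0,-15,-5,-1,0,0,-15,-4,0,0,0,-15,-5,0,0,0,-15,-4,0,0,0,-14,-4,0,0,0,-15,-5,0,0,0,-15,-4,0,0,0,-15,-4,0,0,0,-15,-5,-1,0,0,-15,-4,0,0,0,-15,-4,0,0,0,-15,-5,0,0,0,-15,-4,0,0,0,-15,-4,0,0,0,-15,-5,0,0,0,-15,-4,0,0]
```

View pics/s2.png

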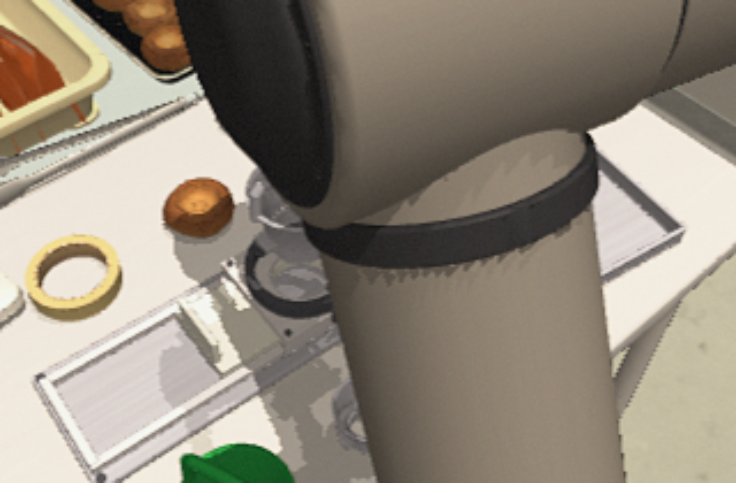

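>>> jog_arm(
  rows=[0, -3, -1, 0, 0, 0, -7, -2, 0, 0, 0, -11, -3, 0, 0, 0, -15, -5, 0, 0, 0, -17, -5, 0, 0, 0, -18, -5, 0, 0, 0, -18, -5, 0, 0, 0, -18, -5, 0, 0, 0, -18, -6, 0, 0, 0, -18, -6, 0, 0, 0, -18, -6, 0, 0, 0, -18, -6, 0, 0, 0, -18, -6, 0, 0, 0, -18, -6, 0, 0, 0, -18, -6, 0, 0, 0, -18, -5, 0, 0, 0, -17, -5, 0, 0, 0, -15, -5, 0, 0, 0, -11, -2, 0, 0, 0, -7, -2, 0, 0],
)

```text
time: 12.25
tool_pos: [0.4927, -0.3551, 0.1887]
tool_rot: [3.142, 0.0, 1.525]
contact_force: [-0.3, -0.1, -3.1]
opening: 0.0104
```

>>> jog_arm(
  rows=[0, -4, 0, 0, 0, 0, 0, 0, 0, 0, 0, 0, 0, 0, 0, 0, 0, 0, 0, 0],
)

```text
time: 12.65
tool_pos: [0.4932, -0.3573, 0.1888]
tool_rot: [3.142, -0.0, 1.526]
contact_force: [0.4, 0.5, -2.8]
opening: 0.0106
```

```bash
python3 - <<'E'
from h import *
s=observe();print(s["tool_pos"],np.degrees(s["tool_rot"]),s["contact_force"],s["opening"])
rgb,d,P=cloud("wrist"); cv2.imwrite("pics/w2.png",rgb[...,::-1])
E
```

```text
[ 0.49323895 -0.35729484  0.18875868] [ 1.79997241e+02 -8.08140452e-03  8.74500997e+01] [ 0.42877273  0.45395173 -2.76134644] 0.01057946675869542
```

View pics/w2.png

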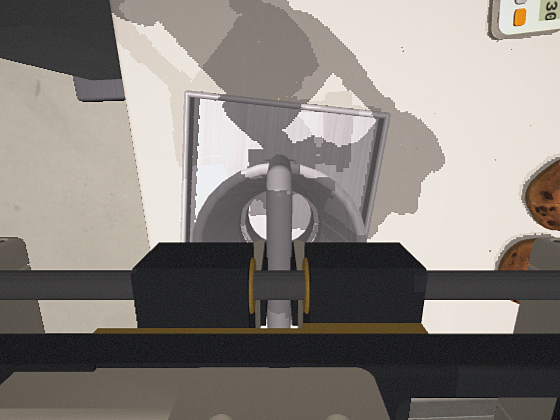

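>>> jog_arm(
  rows=[0, 0, 0, 3, 0, 0, 0, 0, 7, 0, 0, 0, 0, 10, 0, 0, 0, 0, 12, 0, 0, 0, 0, 12, 0, 0, 0, 0, 12, 0, 0, 0, 0, 10, 0, 0, 0, 0, 8, 0, 0, 0, 0, 6, 0, 0, 0, 0, 3, 0, 0, 0, 0, 2, 0, 0, 0, 0, 1, 0, 0, 0, 0, 0, 0, 0, 0, 0, 0, 0],
)

```text
time: 14.1
tool_pos: [0.4931, -0.3581, 0.1031]
tool_rot: [3.141, 0.001, 1.525]
contact_force: [-0.3, -0.1, -2.1]
opening: 0.0106
```

>>> jog_arm(
  rows=[0, 0, 0, 1, 0, 0, 0, 0, 1, 0, 0, 0, 0, 1, 0, 0, 0, 0, 1, 0, 0, 0, 0, 0, 0],
)

```text
time: 14.6
tool_pos: [0.4928, -0.3579, 0.0985]
tool_rot: [-3.141, -0.0, 1.525]
contact_force: [-0.0, 0.2, -2.6]
opening: 0.0106
```

>>> jog_arm(
  rows=[0, 0, 0, 1, 0, 0, 0, 0, 1, 0, 0, 0, 0, 0, 0, 0, 0, 0, 0, 0],
)

```text
time: 15.0
tool_pos: [0.4935, -0.3581, 0.0976]
tool_rot: [3.14, 0.001, 1.526]
contact_force: [0.3, 0.7, 4.4]
opening: 0.0108
```

>>> jog_arm(
  rows=[14, 0, 0, 0, 0, 20, 0, 0, 0, 0, 30, 0, 0, 0, 0, 45, 0, 0, 0, 0, 45, 0, 0, 0, 0, 45, 0, 0, 0, 0, 45, 0, 0, -5, 0, 45, 0, 0, -15, 0, 45, 0, 0, -20, 0, 45, 0, 0, -25, 0, 45, 0, 0, -25, 0, 45, 0, 0, 0, 0],
)

```text
time: 16.2
tool_pos: [0.4944, -0.3593, 0.191]
tool_rot: [3.136, 0.005, 1.525]
contact_force: [0.2, 0.6, 0.6]
opening: 0.0448
```

```bash
python3 - <<'E'
from h import *
s=observe();print(s["tool_pos"],np.degrees(s["tool_rot"]),s["contact_force"],s["opening"])
rgb,d,P=cloud("wrist"); z=P[...,2]
m=(z>.105)&(z<.13)&(abs(P[...,0]-.493)<.05)&(abs(P[...,1]+.358)<.08); q=P[m]
print(len(q),cv2.minAreaRect((q[:,:2]*1000).astype(np.float32)),np.percentile(q[:,2],[5,50,95]) if len(q) else 0)
# target gap: tab at axis+126*yd ; finger centre between deck edge (62) and tab inner (122): start y=95
ax=np.array([598.5,-58]);Y=np.radians(-2.8);yd=np.array([-np.sin(Y),np.cos(Y)])
t=ax+95*yd; print(t, "tab",ax+126*yd)
plan([(*t,170,87,20,0)])
E
```

```text
[ 0.4943965  -0.35927557  0.19101851] [179.66591467   0.29054526  87.40270633] [0.20570291 0.63927122 0.58445538] 0.04481225416030774
1884 ((493.3448181152344, -353.4598693847656), (96.76547241210938, 11.713232040405273), 87.5368881225586) [0.11422517 0.12038234 0.12211439]
[603.14072813  36.88658305] tab [604.65507099  67.84957331]
20 rows -> [602.7  36.9 169.8  87.4]
[0,20,5,1,0,0,20,4,1,0,0,20,5,1,0,0,20,4,1,0,0,20,5,1,0,0,20,4,1,0,0,20,5,1,0,0,20,5,1,0,0,20,4,0,0,0,20,5,1,0,0,20,4,1,0,0,20,5,1,0,0,20,4,1,0,0,20,5,1,0,0,20,5,1,0,0,20,4,1,0,0,20,5,1,0,0,20,4,1,0,0,20,5,1,0,0,20,4,1,0]
```

>>> jog_arm(
  rows=[0, 10, 2, 0, 0, 0, 20, 5, 1, 0, 0, 22, 5, 1, 0, 0, 22, 5, 1, 0, 0, 22, 5, 1, 0, 0, 22, 5, 1, 0, 0, 22, 5, 1, 0, 0, 22, 5, 1, 0, 0, 22, 5, 1, 0, 0, 22, 5, 1, 0, 0, 22, 5, 1, 0, 0, 22, 5, 1, 0, 0, 22, 5, 1, 0, 0, 22, 5, 1, 0, 0, 22, 5, 1, 0, 0, 22, 5, 1, 0, 0, 22, 5, 1, 0, 0, 20, 5, 1, 0, 0, 12, 3, 1, 0, 0, 0, 0, 0, 0],
)

```text
time: 18.25
tool_pos: [0.6, 0.0313, 0.1675]
tool_rot: [-3.139, -0.0, 1.528]
contact_force: [-0.1, -0.1, 0.2]
opening: 0.0004
```

```bash
python3 - <<'E'
from h import *
s=observe();print(s["tool_pos"],np.degrees(s["tool_rot"]),s["contact_force"],s["opening"])
rgb,d,P=cloud("wrist"); z=P[...,2]
m=(z>.055)&(z<.07)&(abs(P[...,0]-.605)<.05)&(abs(P[...,1]-.068)<.02); q=P[m]
print("tab",len(q),cv2.minAreaRect((q[:,:2]*1000).astype(np.float32)))
plan([(602.8,36,105,87.2,4,0),(602.8,36,40,87.2,6,0)])
E
```

```text
[0.60004323 0.03132432 0.16745507] [-1.79874474e+02 -1.15900827e-02  8.75308406e+01] [-0.07839687 -0.10916611  0.15630825] 0.0003633153108599145
tab 826 ((605.9896240234375, 68.3493881225586), (8.307022094726562, 68.78845977783203), 87.01288604736328)
10 rows -> [602.3  36.1  39.8  87.5]
[0,1,1,16,0,0,2,0,15,0,0,1,1,16,0,0,2,0,16,0,0,0,0,11,0,0,0,0,11,0,0,0,0,10,0,0,0,0,11,0,0,0,0,11,0,0,0,0,11,0]
```

>>> jog_arm(
  rows=[0, 1, 1, 16, 0, 0, 1, 1, 15, 0, 0, 1, 1, 16, 0, 0, 1, 0, 16, 0, 0, 0, 0, 11, 0, 0, 0, 0, 11, 0, 0, 0, 0, 10, 0, 0, 0, 0, 11, 0, 0, 0, 0, 11, 0, 0, 0, 0, 9, 0, 0, 0, 0, 0, 0],
)

```text
time: 19.4
tool_pos: [0.6029, 0.0335, 0.0411]
tool_rot: [-3.139, 0.0, 1.525]
contact_force: [0.3, -0.0, 0.4]
opening: 0.0006
```

```bash
python3 - <<'E'
from h import *
s=observe();print(s["tool_pos"],np.degrees(s["tool_rot"]),s["contact_force"])
Y=np.radians(-2.9);yd=np.array([-np.sin(Y),np.cos(Y)])*1000
t=np.array([598.8,-58])+yd*.236; print(t)
plan([(*t,41,87.5,36,0)])
E
```

```text
[0.60290439 0.0334952  0.04111396] [-1.79850111e+02  3.53990918e-03  8.74044674e+01] [ 0.33848491 -0.04739711  0.36008434]
[610.73993386 177.6977683 ]
36 rows -> [610.4 177.3  41.1  87.4]
[0,4,0,0,0,0,4,0,0,0,0,4,0,0,0,0,4,0,0,0,0,4,0,0,0,0,4,0,0,0,0,4,0,0,0,0,4,0,0,0,0,4,0,0,0,0,4,0,0,0,0,4,0,0,0,0,4,0,0,0,0,4,0,0,0,0,4,1,0,0,0,4,0,0,0,0,4,0,0,0,0,4,0,0,0,0,4,0,0,0,0,4,0,0,0,0,4,0,0,0]
[0,4,0,0,0,0,4,0,0,0,0,4,0,0,0,0,4,0,0,0,0,4,0,0,0,0,4,0,0,0,0,4,0,0,0,0,4,0,0,0,0,4,0,0,0,0,4,0,0,0,0,4,0,0,0,0,4,0,0,0,0,4,0,0,0,0,4,0,0,0,0,4,0,0,0,0,4,0,0,0]
```

>>> jog_arm(
  rows=[0, 4, 0, 0, 0, 0, 4, 0, 0, 0, 0, 4, 0, 0, 0, 0, 5, 0, 0, 0, 0, 5, 0, 0, 0, 0, 5, 0, 0, 0, 0, 5, 0, 0, 0, 0, 5, 0, 0, 0, 0, 5, 0, 0, 0, 0, 5, 0, 0, 0, 0, 5, 0, 0, 0, 0, 5, 0, 0, 0, 0, 5, 0, 0, 0, 0, 5, 0, 0, 0, 0, 5, 0, 0, 0, 0, 5, 0, 0, 0, 0, 5, 0, 0, 0, 0, 5, 0, 0, 0, 0, 5, 0, 0, 0, 0, 5, 0, 0, 0],
)

```text
time: 21.4
tool_pos: [0.6082, 0.1307, 0.0427]
tool_rot: [-3.142, 0.0, 1.525]
contact_force: [-0.4, -3.1, 2.8]
opening: 0.0003
```

>>> jog_arm(
  rows=[0, 5, 0, 0, 0, 0, 5, 0, 0, 0, 0, 5, 0, 0, 0, 0, 5, 0, 0, 0, 0, 5, 0, 0, 0, 0, 5, 0, 0, 0, 0, 5, 0, 0, 0, 0, 4, 0, 0, 0, 0, 4, 0, 0, 0, 0, 2, 0, 0, 0, 0, 0, 0, 0, 0, 0, 0, 0, 0, 0],
)

```text
time: 22.6
tool_pos: [0.61, 0.1758, 0.0424]
tool_rot: [-3.141, -0.001, 1.525]
contact_force: [-0.1, 0.5, -0.4]
opening: 0.0001
```

```bash
python3 - <<'E'
from h import *
s=observe();print(s["tool_pos"],np.degrees(s["tool_rot"]),s["contact_force"])
d=(s["tool_pos"][:2]*1000-[598.8,-58]); print("tab y est", d@[np.sin(np.radians(2.9)),np.cos(np.radians(2.9))]+13.5)
E
```

```text
[0.60996331 0.17575583 0.04235613] [-1.79967031e+02 -3.07882103e-02  8.74014895e+01] [-0.14065027  0.4947504  -0.39819952]
tab y est 247.52125324692244
```

Back off, rise, move clear (towards the tray side, high) and look.

>>> jog_arm(
  rows=[0, -5, 0, 0, 0, 0, -8, 0, 0, 0, 0, -5, 0, 0, 0, 0, 0, 0, -15, 0, 0, 0, 0, -25, 0, 0, 0, 0, -35, 0, 0, 0, 0, -40, 0, 0, 0, 0, -40, 0, 0, -30, -10, 0, 0, 0, -30, -10, 0, 0, 0, -30, -10, 0, 0, 0, -30, -10, 0, 0, 0, -30, -10, 0, 0, 0, -20, 0, 0, 0, 0, 0, 0, 0, 0, 0, 0, 0, 0, 0],
)

```text
time: 24.2
tool_pos: [0.552, -0.0102, 0.1987]
tool_rot: [3.14, -0.0, 1.524]
contact_force: [0.6, -0.4, 0.4]
opening: 0.0006
```

```bash
python3 - <<'E'
from h import *
rgb,d,P=cloud("top"); z=P[...,2]; cv2.imwrite("pics/top3.png",cv2.resize(rgb[120:320,130:430],None,fx=2.6,fy=2.6,interpolation=cv2.INTER_CUBIC)[...,::-1])
r2,d2,W=cloud("wrist"); cv2.imwrite("pics/w3.png",r2[...,::-1])
s=observe();print(s["tool_pos"],s["contact_force"])
for n,Q in(("top",P),("wrist",W)):
    m=(Q[...,2]>.055)&(Q[...,2]<.07)&(abs(Q[...,0]-.611)<.05)&(abs(Q[...,1]-.19)<.025); q=Q[m]
    if len(q)>10:
        r=cv2.minAreaRect((q[:,:2]*1000).astype(np.float32)); e=np.array(r[0])-[598.8,-58]
        print(n,"tab",len(q),r,"dep y",e@[np.sin(np.radians(2.9)),np.cos(np.radians(2.9))])
E
```

```text
[ 0.55197682 -0.00936576  0.19817728] [-0.6314628   0.29542917 -0.31982023]
top tab 100 ((610.3707275390625, 190.9250946044922), (8.088125228881836, 69.15853881835938), 87.25389862060547) dep y 249.19170759543894
```

View pics/top3.png

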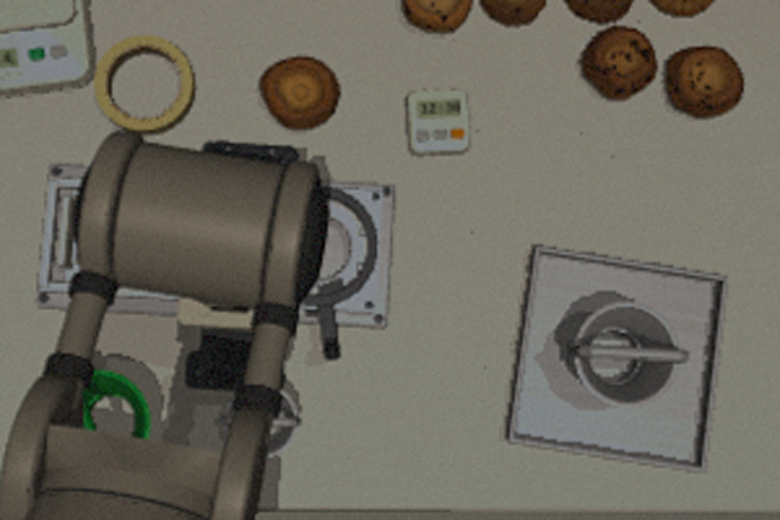

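```bash
python3 -c "
from cell import hand_in
print(hand_in())"
```

```text
the job is handed in; nothing more can be done
None
```

I opened the closing ring to its stop, lifted the hopper out and stood it in the wash tray, then pushed the slide out by its tab. I handed the job in at about 24 s of robot time; `hand_in()` gave no verdict.

- **Ring:** it sits at the open stop. The pushing force rose to 11 N with no further movement, and I estimate the joint at about 1.2 rad. The final top view shows the lever pointing towards the robot.
- **Hopper:** it stands upright and released. The top of its bar measured about 122 mm over the table, which fits standing on the tray floor. Its bar is roughly 3–7 mm from my estimate of the tray centre.
- **Slide:** the tab is about 249 mm from the ring axis along +y (needs 237–280 mm), having moved about 123 mm. It runs along the bed to within about 1°. Only the top camera gave this last reading; the wrist camera gave no reading of the tab. A contact-based estimate at the end of the push gave 247.5 mm.
- **Everything else:** in the last top view the timer, tape roll and cake appear undisturbed, judged by eye. The arm is clear of everything, with contact force near zero.

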